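# Function test of the pottery wheel's stop button

## Task

Test the pottery wheel's stop button before class: press the big mushroom button fully in so that it latches, and take the hand off it to see that it stays in by itself. Then, with a fingertip against one side of the thumb tab on its head (do not pinch the tab), turn the head clockwise as seen from above until the latch lets go, and leave it popped up and sprung back. Do not press the small start button on the same box, and leave everything else on the table where it stands.

Things in the scene. Friction and masses are not known exactly. Their poses are not given: they have to be found in the camera images.
- stop_box: fixed grey control box, 120 mm (its x) by 210 mm (its y) by 70 mm high; origin under its centre, on the table. On its flat top: the mushroom stop button, axis at (0, +45 mm) in the box frame, and the small start button at (0, -62 mm). A dark metal guard collar stands round the mushroom: 36 mm inner and 41 mm outer radius, 14 mm high (84 mm above the table)
- stop_top (a point): the mushroom's axis at the top of its white domed head. Unpressed this is 93.5 mm above the table. The head is 62 mm across (edge 4 mm lower than the centre) and moves straight down when pressed; it turns about the vertical through this point
- tab_top (a point): centre of the top of the thumb tab: a white upright rib on the head, standing 17.5 mm above the dome's centre, 12 mm thick, running radially from 9 to 28 mm from the axis (this point is 18.5 mm from the axis). With the head unturned it points to the box's -x. It moves and turns with the head
- stop_press (a joint): how far the mushroom is pushed in, m: 0 up, 0.011 at the stop. A spring (about 3 N at the top, 6 N at the bottom, and a click of up to about 3 N more near 4 to 8 mm) pushes it up. Pushed past 0.009 with the head unturned it latches, and then rests at about 0.008 when let go
- stop_twist (a joint): how far the head is turned, rad, growing clockwise seen from above: 0 to 1.0. A spring (0.024 N m at 0, about 0.1 N m at 1.0) turns it back to 0 when let go. While latched, turning past about 0.5 lets the latch go and the head pops up 8 mm (if nothing is in its way)
- stop_head: the white mushroom head with its tab; origin on its axis, 23.5 mm below stop_top
- tab_push: the half of the tab on its driving side (the flank that one pushes to turn the head clockwise: the box's -y side when unturned); origin as stop_head
- tab_back: the other half of the tab (the box's +y side when unturned); origin as stop_head
- start_button (a joint): the small flat white start button, 26 mm across, its top 92 mm above the table: 0 up, 0.006 m fully pressed. Not to be pressed
- clay_cup: small terracotta clay cup, open top, 66 mm across and 70 mm tall, standing. Loose, to be left alone; origin at the centre of its underside
- glaze_brush: wide flat glaze brush with a wooden handle, about 200 mm long, lying flat. Loose, to be left alone; origin at the centre of its underside
- rolling_pin: wooden rolling pin lying down, 312 mm long, 44 mm thick. Loose, to be left alone; origin at the centre of its underside
- white_bowl: white bowl, 150 mm across, 70 mm tall. Loose, to be left alone; origin at the centre of its underside
- loop_block: wooden smoothing block, 60 x 90 x 22 mm, lying flat. Loose, to be left alone; origin at the centre of its underside
- slip_jar: closed white jar, 60 mm across, 90 mm tall. Loose, to be left alone; origin at the centre of its underside
- mug: blue mug with a handle, 80 mm across, 90 mm tall. Loose, to be left alone; origin at the centre of its underside

How it is judged:
On the way, in this order (a step that is already met when the one before it is completed fails the run):
1. the mushroom is pressed in and stays in by itself, untouched (value of joint stop_press above 0.0065 m and contact force between each of the arm, the fingers and stop_head below 0.2 N), for 0.2 s.
2. the head is turned clockwise by more than 0.4 rad (value of joint stop_twist above 0.4 rad).
At the end, for the whole second after the job is handed in: the mushroom is up (pushed in less than 1.5 mm) and turned back (less than 0.08 rad), the start button is up (less than 2 mm), every loose thing is within 25 mm of where it stood (value of joint stop_press below 0.0015 m and value of joint stop_twist below 0.08 rad and value of joint start_button below 0.002 m and distance of each of clay_cup, glaze_brush, rolling_pin, white_bowl, loop_block, slip_jar, mug from where it was at the start of the episode below 0.025 m); the robot touches nothing.
It fails at once if the start button is pressed by more than 3 mm (value of joint start_button above 0.003 m).
It fails at once if the tab is pinched: both of its sides are touched at once (over 1 N each) while the head is turned more than 0.15 rad (value of joint stop_twist above 0.15 rad and contact force between the fingers and tab_push above 1 N and contact force between the fingers and tab_back above 1 N).
It fails at once if a loose thing is lifted, carried or pushed away by more than 25 mm (distance of any of clay_cup, glaze_brush, rolling_pin, white_bowl, loop_block, slip_jar, mug from where it was at the start of the episode above 0.025 m).
It also fails if it takes over 38 s, if anything falls off the work surface, if the arm or the gripper's body presses on something with over 40 N, if the wrist force passes 120 N, or if a joint passes its speed limit or range.

## Robot

A 6-joint arm with a two-finger parallel gripper is mounted at the origin on the work surface. World frame = base frame: x ahead of the robot, y to its left, z up, the work surface at z = 0. Lengths are in m, angles in rad, forces in N, time in s.
With the tool pointing down it reaches from about 0.35 to 0.85 m from the base axis. Payload 8.1 kg.
Tool frame: the origin (TCP) lies where the fingers leave the gripper's body, on its centre line; the fingertips stand 84 mm ahead of it and the grasp point (between the pads) lies 65 mm ahead of it; z points along the fingers, y is the line along which they close (so a half turn about z gives the same grasp; the last joint's range is limited). The gripper opens to 93 mm and grips with 3 to 60 N. Pads are 15 mm wide; open, the fingers measure 128 mm over their backs; the gripper's body (75 mm by 188 mm) begins 65 mm behind the grasp point.
Start: joints at [-1.33, 0.13, 1.488, -0, 1.523, -0.085], TCP at [0.192, -0.568, 0.303] pointing down, gripper open.
Joint ranges: [-2.96, 2.96], [-0.89, 2.26], [0.02, 2.5], [-1.34, 4.48], [0, 2.73], [-2.66, 2.66]. Speed limits (rad/s): [2.39, 2.39, 2.79, 3.14, 3.14, 3.14].

## Interface

Orientations are given as a rotation vector (axis times angle).
In Python, from plant import robot gives the robot as it stands.
- The arm moves only by the shell command python3 -m jog 'ROWS' [FORCE]. ROWS is text: rows parted by semicolons, each of 5 numbers parted by spaces: the opening, from 0 (shut) to 1 (fully open), then the shift along the tool's x, y, z in m, then the turn about the tool's z in degrees. A call has 1 to 10 rows; each row shifts and turns the commanded pose from where the row before left it, along the tool's axes as they then stand; what a row does not reach is not made up. A row lasts 1/12 s, in which the tool goes at most 41.7 mm and 7.16 degrees, less where a joint would pass 70% of its speed; a pose out of reach is approached as far as the arm can. A call with a gripper value outside its range is refused whole. The fingers move at their own pace and stop on an object; FORCE is the grip in N (left out, the last holds). Time passes only in rows, so rows that do not move let the fingers close. It gives the time, the measured TCP pose, the force, the opening and the grip force at its end, in the units of the state.
- robot.read_state(): the state, without advancing time (a new reading comes with each control period).
- robot.read_camera(name): name is "scene" or "side" or "wrist"; returns a dict with "color" (480x640x3 uint8, red, green, blue), "intrinsics" (3x3 intrinsics, pixels), "pose" (4x4, takes a point from camera to world coordinates); the wrist camera has in their place "tool_from_camera" (4x4, takes a point from camera to tool coordinates, whose origin is the TCP and whose axes are the flange's). Camera axes: x right, y down, z forward; pixel columns grow to the right and rows downward; lengths in m; the calibration is good to about 2 mm. A picture is of the moment at which its call begins: read the wrist's pose just before it. There is no depth.
- robot.close_job(): hands the job in; it is judged then, once.
The state is a dict: "t": time; "q": joint angles; "dq": joint speeds; "joint_torque": joint torques, N m; "tool_pos": TCP position; "orientation": TCP orientation; "force": force on the tool from outside, world axes, zero at the start; "wrist_torque": the same for the moment, N m; "opening": finger opening in m; "gripper_force": force on a finger pad.
Only numpy, scipy, OpenCV 4.12 (cv2) and the standard library are available. Lean on these libraries where they do the work, as an engineer would, in place of code of your own. Each camera call takes 0.05 s, during which the arm holds its last target. There are 200 camera calls.

## Working session

There is one attempt and no reset: what is moved stays moved. The work goes in short steps, Python scripts to look and compute and a shell command to move; the robot and the scene stay as the last step left them, time stands still between calls to the robot, and variables do not carry over. Pictures are saved under pics/ and viewed, at most 10 in all, crops included, and the job is handed in when it is done.

```bash
mkdir -p pics; python3 - <<'E'
from plant import robot
import cv2,numpy as np
s=robot.read_state();print(s)
for n in ("scene","side"):
    c=robot.read_camera(n);cv2.imwrite(f"pics/{n}0.png",c["color"][:,:,::-1]);np.savez(f"{n}0.npz",**c)
    print(c["intrinsics"],c["pose"])
c=robot.read_camera("wrist");print(c["intrinsics"],c["tool_from_camera"])
E
```

```text
{'t': 0.0, 'q': array([-1.33039937e+00,  1.31157849e-01,  1.48926098e+00,  4.06256940e-06,
        1.52301280e+00, -8.54127710e-02]), 'dq': array([ 1.31725283e-03,  2.08949285e-03, -1.87042207e-04,  1.25535941e-03,
       -4.21905233e-05,  1.57330576e-03]), 'joint_torque': array([-3.23048507e-04, -5.59840572e+01, -4.91764891e+01,  7.68616889e-02,
        3.52990581e-02, -1.63271097e-04]), 'tool_pos': array([ 0.19196164, -0.56802614,  0.30169935]), 'orientation': array([-3.09818953e+00, -5.09222406e-01,  2.17141930e-04]), 'force': array([-0.32932394, -0.69298593,  0.49079271]), 'wrist_torque': array([ 0.02669702, -0.00465113,  0.00718643]), 'gripper_force': 0.0, 'opening': 0.09285797906446479}
[[485.13320674   0.         320.69766114]
 [  0.         485.13320674 240.06971485]
 [  0.           0.           1.        ]] [[ 0.56984442  0.56941749 -0.59248718  1.04895879]
 [ 0.82169747 -0.38648463  0.41885904 -0.38208164]
 [ 0.00951848 -0.7255297  -0.68812502  0.74447101]
 [ 0.          0.          0.          1.        ]]
[[472.26423168   0.         312.62086642]
 [  0.         472.26423168 238.38913135]
 [  0.           0.           1.        ]] [[-0.99740664 -0.05098869  0.05079521  0.4271581 ]
 [-0.07164229  0.63587383 -0.7684607   0.94447163]
 [ 0.00688346 -0.77010689 -0.63787773  0.85527968]
 [ 0.          0.          0.          1.        ]]
[[415.79456413   0.         315.1502119 ]
 [  0.         415.79456413 242.52809565]
 [  0.           0.           1.        ]] [[ 5.71430121e-04 -9.56845766e-01 -2.90595688e-01  8.04733164e-02]
 [ 9.99999469e-01  7.95935702e-04 -6.54372714e-04 -2.77239054e-04]
 [ 8.57429243e-04 -2.90595160e-01  9.56845713e-01 -8.10312821e-02]
 [ 0.00000000e+00  0.00000000e+00  0.00000000e+00  1.00000000e+00]]
```

View pics/scene0.png

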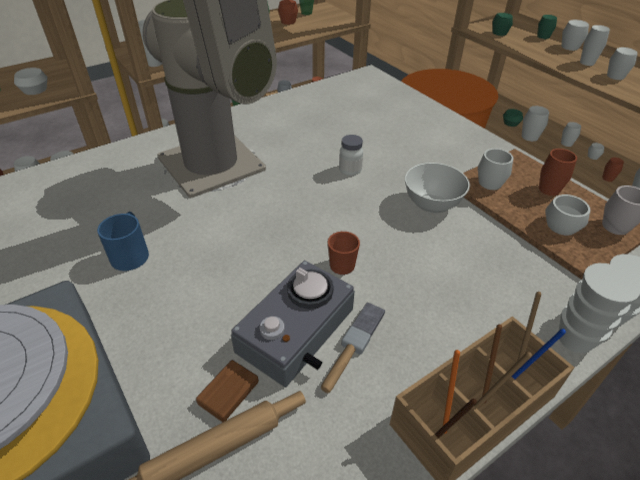

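View pics/side0.png

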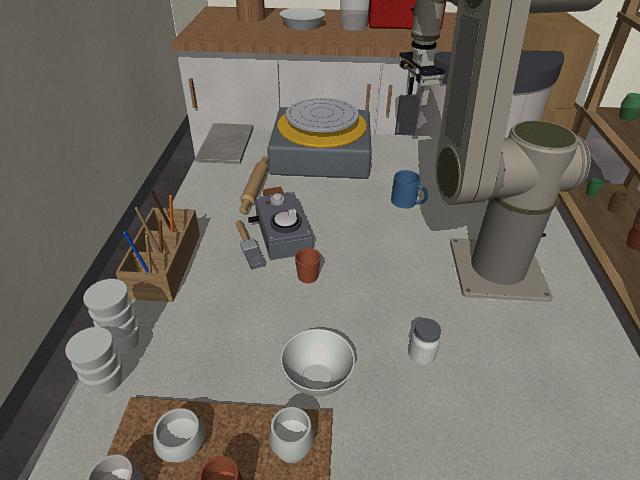

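The scene view shows the mushroom near (311,286), its tab near (302,275), the start button near (271,327) and the cup at (343,252). In the side view the mushroom is near (286,219) and the start button near (277,199).

```bash
cat >h.py <<'E'
import numpy as np,cv2
def ray(K,P,uv):
    d=P[:3,:3]@np.linalg.inv(K)@np.array([uv[0],uv[1],1.]);return P[:3,3],d/np.linalg.norm(d)
def onz(K,P,uv,z):
    o,d=ray(K,P,uv);return o+d*(z-o[2])/d[2]
def cross(a,b):
    (o1,d1),(o2,d2)=a,b
    t=np.linalg.lstsq(np.c_[d1,-d2],o2-o1,rcond=None)[0]
    p,q=o1+t[0]*d1,o2+t[1]*d2
    return (p+q)/2,np.linalg.norm(p-q)
def white(im,lo=150,sat=40):
    im=im.astype(int);return ((im.min(2)>lo)&(im.max(2)-im.min(2)<sat)).astype(np.uint8)
E
python3 - <<'E'
from h import *
R={}
for n,(x0,y0,x1,y1) in dict(scene=(235,255,360,370),side=(255,185,315,250)).items():
    c=np.load(n+"0.npz");im=c["color"];K,P=c["intrinsics"],c["pose"]
    m=white(im[y0:y1,x0:x1]);N,l,s,ce=cv2.connectedComponentsWithStats(m)
    for i in range(1,N):
        if s[i,4]>30:
            uv=ce[i]+[x0,y0];print(n,s[i]+[x0,y0,0,0,0],uv,onz(K,P,uv,.091).round(4))
    cv2.imwrite(f"pics/{n}c.png",cv2.resize(im[y0:y1,x0:x1,::-1],None,fx=5,fy=5,interpolation=2))
E
python3 -c "
import cv2,numpy as np
a=cv2.imread('pics/scenec.png');b=cv2.imread('pics/sidec.png');h=max(a.shape[0],b.shape[0])
f=lambda i:cv2.copyMakeBorder(i,0,h-i.shape[0],0,0,0)
o=np.hstack([f(a),f(b)]);print(o.shape);cv2.imwrite('pics/both.png',cv2.resize(o,(800,int(o.shape[0]*800/o.shape[1]))))"
```

```text
scene [235 255  56  54 981] [259.69520897 273.75535168] [ 0.4972 -0.127   0.091 ]
scene [342 258  18  42 262] [354.39694656 279.5648855 ] [0.6056 0.007  0.091 ]
scene [297 273  30  24 483] [312.78467909 285.20496894] [ 0.5744 -0.0626  0.091 ]
scene [259 286  10  11  39] [263.79487179 290.51282051] [ 0.5361 -0.1408  0.091 ]
scene [354 301   6  11  39] [356.61538462 306.69230769] [ 0.657  -0.0279  0.091 ]
scene [265 317  14  11 127] [271.61417323 321.95275591] [ 0.6028 -0.1643  0.091 ]
scene [333 321  15  15  58] [340.44827586 329.24137931] [ 0.6792 -0.0786  0.091 ]
scene [316 336  24  27 230] [327.16086957 349.06521739] [ 0.6981 -0.1187  0.091 ]
scene [346 357  14  13  67] [352.40298507 363.3880597 ] [ 0.7413 -0.1015  0.091 ]
side [273 194   8   6  32] [276.625  195.9375] [ 0.6036 -0.1568  0.091 ]
side [275 215  22  11 152] [284.58552632 220.57894737] [ 0.5676 -0.0443  0.091 ]
(575, 925, 3)
```

View pics/both.png

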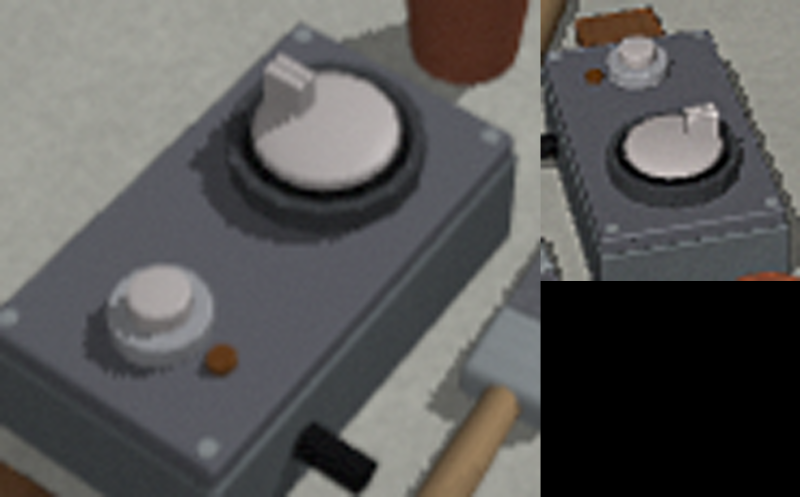

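The crop shows the dome at scene (310.4,284.6) and side (285.6,219.2). The tab top is at (301.8,272.3) and (292.3,210.5), and the start button at (271.5,322.5) and (277.3,196.1).

```bash
python3 - <<'E'
from h import *
a,b=np.load("scene0.npz"),np.load("side0.npz")
p={}
for n,u,v in (("dome",(310.4,284.6),(285.6,219.2)),("tab",(301.8,272.3),(292.3,210.5)),("start",(271.5,322.5),(277.3,196.1))):
    p[n],e=cross(ray(a["intrinsics"],a["pose"],u),ray(b["intrinsics"],b["pose"],v));print(n,p[n].round(4),e.round(4))
d=p["dome"]-p["start"];print("dist",np.hypot(*d[:2]),"box y dir deg",np.degrees(np.arctan2(d[1],d[0])))
t=p["tab"]-p["dome"];print("tab dist",np.hypot(*t[:2]),np.degrees(np.arctan2(t[1],t[0])))
from scipy.spatial.transform import Rotation as R
print(R.from_rotvec([-3.0982,-.5092,0]).as_matrix().round(3))
E
```

```text
dome [ 0.5663 -0.0614  0.0833] 0.0019
tab [ 0.5494 -0.0695  0.1067] 0.0003
start [ 0.6019 -0.1633  0.0867] 0.002
dist 0.10796242948478857 box y dir deg 109.24282337828143
tab dist 0.01868671760886631 -154.41930491301247
[[ 0.947  0.32  -0.   ]
 [ 0.32  -0.947  0.002]
 [ 0.    -0.002 -1.   ]]
```

```bash
python3 -m jog '1 .032 -.0225 0 0;1 .032 -.0225 0 0;1 .032 -.0225 0 0;1 .032 -.0225 0 0;1 .032 -.0225 0 0;1 .032 -.0225 0 0;1 .032 -.0225 0 0;1 .032 -.0225 0 0;1 .032 -.0225 0 0;1 .032 -.0225 0 0' 20 
python3 -m jog '1 .032 -.0225 0 0;1 .032 -.0225 0 0;1 .032 -.0225 0 0;1 .032 -.0225 0 0;1 .032 -.0225 0 0;1 0 0 0 0;1 0 0 0 0'
```

```text
t: 0.98
tool_pos: [0.4238, -0.251, 0.3027]
orientation: [3.1, 0.509, 0.0]
force: [-0.2, 0.1, 0.1]
opening: 0.0927
gripper_force: 0.0
t: 1.57
tool_pos: [0.5394, -0.0931, 0.3021]
orientation: [-3.099, -0.515, 0.002]
force: [-0.2, -0.5, -0.7]
opening: 0.0931
gripper_force: 0.0
```

```bash
cat >>h.py <<'E'
from scipy.spatial.transform import Rotation as R
def wrist(robot,name):
    s=robot.read_state();c=robot.read_camera("wrist")
    T=np.eye(4);T[:3,:3]=R.from_rotvec(s["orientation"]).as_matrix();T[:3,3]=s["tool_pos"]
    P=T@c["tool_from_camera"];np.savez(name+".npz",K=c["intrinsics"],P=P,T=T,color=c["color"])
    cv2.imwrite(f"pics/{name}.png",c["color"][:,:,::-1]);return c["color"],c["intrinsics"],P,T
E
python3 - <<'E'
from h import *
from plant import robot
im,K,P,T=wrist(robot,"w1");print(T.round(4))
m=white(im);N,l,s,ce=cv2.connectedComponentsWithStats(m)
for i in range(1,N):
    if 300<s[i,4]: print(s[i],ce[i].round(1),onz(K,P,ce[i],.091).round(4))
E
```

```text
[[ 9.461e-01  3.237e-01 -1.100e-03  5.394e-01]
 [ 3.237e-01 -9.461e-01  3.000e-04 -9.310e-02]
 [-9.000e-04 -6.000e-04 -1.000e+00  3.021e-01]
 [ 0.000e+00  0.000e+00  0.000e+00  1.000e+00]]
[ 246  138   74   88 4020] [280.3 173.5] [ 0.571  -0.0559  0.091 ]
[423 163  32  33 817] [438.6 178.8] [ 0.6035 -0.162   0.091 ]
```

View pics/w1.png

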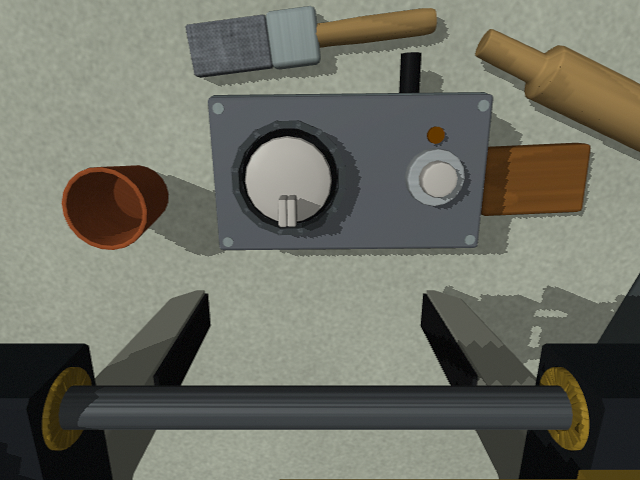

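The wrist view shows the dome circle centred near (288.5,180), the tab at (288,211), the start button at (439,180), and the lid screws at (217,107), (484,105), (470,240) and (228,242).

```bash
python3 - <<'E'
from h import *
w=np.load("w1.npz");K,P,T=w["K"],w["P"],w["T"]
a,b=np.load("scene0.npz"),np.load("side0.npz")
q=np.array([onz(K,P,u,.07)for u in((217,107),(484,105),(470,240),(228,242))]);c=q.mean(0)
yd=q[0]-q[1]+q[3]-q[2];th=np.arctan2(yd[1],yd[0]);print("box",c.round(4),np.degrees(th),"edges",np.linalg.norm(np.roll(q,1,0)-q,axis=1).round(4))
print("axis from box",(c[:2]+.045*np.array([np.cos(th),np.sin(th)])).round(4))
d=onz(K,P,(288.5,180),.0905);print("dome",d.round(4),"start",onz(K,P,(439,180),.092).round(4),"tab",onz(K,P,(288,211),.111).round(4))
for n,u,s,v in(("dome",(288.5,180),(310.4,284.6),(285.6,219.2)),("tab",(288,211),(301.8,272.3),(292.3,210.5)),("start",(439,180),(271.5,322.5),(277.3,196.1))):
    for cam,x in((a,s),(b,v)):
        p,e=cross(ray(K,P,u),ray(cam["intrinsics"],cam["pose"],x));print(n,p.round(4),e.round(4))
print("d in tool",(T[:3,:3].T@(d-T[:3,3])).round(4))
E
```

```text
box [ 0.5824 -0.105   0.07  ] 109.38471722296025 edges [0.1011 0.191  0.1007 0.1902]
axis from box [ 0.5675 -0.0626]
dome [ 0.5684 -0.0627  0.0905] start [ 0.6028 -0.1623  0.092 ] tab [ 0.5519 -0.069   0.111 ]
dome [ 0.5676 -0.0628  0.0863] 0.0005
dome [ 0.5671 -0.0625  0.0818] 0.0002
tab [ 0.5507 -0.0695  0.1076] 0.0011
tab [ 0.5501 -0.0693  0.1066] 0.0016
start [ 0.6023 -0.1638  0.0884] 0.001
start [ 0.6027 -0.1644  0.0853] 0.0004
d in tool [ 0.0376 -0.0193  0.2116]
```

```bash
python3 -m jog '0 .023 -.010 0 0;0 .023 -.0095 0 0;0 0 0 .02 0;0 0 0 .025 0;0 0 0 .025 0;0 0 0 .02 0;0 0 0 .01 0;0 0 0 0 0;0 0 0 0 0;0 0 0 0 0' 20
python3 - <<'E'
from h import *
from plant import robot
im,K,P,T=wrist(robot,"w2")
x=T[:3,:3].T@(np.array([.568,-.0626,.0935])-T[:3,3]);print("axis in tool",x.round(4))
E
```

```text
t: 2.45
tool_pos: [0.5768, -0.0627, 0.2046]
orientation: [3.099, 0.508, 0.004]
force: [-0.4, -0.0, -0.0]
opening: 0.0312
gripper_force: 0.0
axis in tool [-0.0086 -0.003   0.1111]
```

View pics/w2.png

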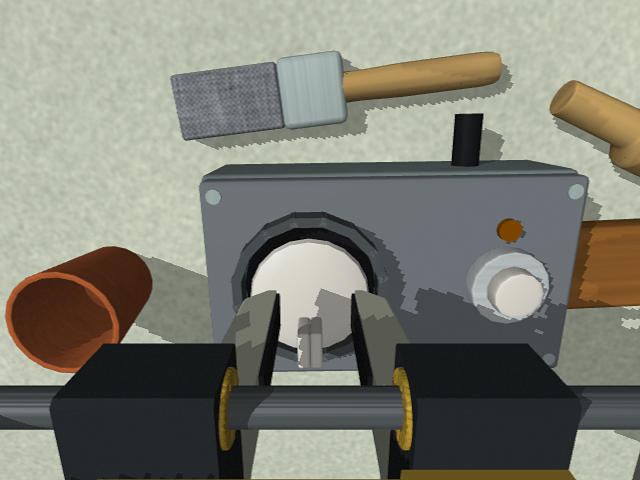

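The wrist view shows the fingers (31 mm apart and closing) above the dome, with the tab at (310,342) between them but lower, and the start button at (517,292), well clear.

```bash
python3 -m jog '0 0 -.003 0 0;0 0 0 0 0;0 0 0 0 0;0 0 0 0 0;0 0 0 .01 0;0 0 0 .008 0;0 0 0 .004 0;0 0 0 .003 0;0 0 0 0 0'
```

```text
t: 3.25
tool_pos: [0.5745, -0.0589, 0.1764]
orientation: [-3.099, -0.509, 0.003]
force: [-0.9, 0.4, 2.1]
opening: 0.0002
gripper_force: 1.2
```

```bash
python3 -m jog '0 0 0 .003 0;0 0 0 .003 0;0 0 0 .003 0;0 0 0 .0015 0;0 0 0 0 0;0 0 0 0 0'; python3 -m jog '0 0 0 .001 0;0 0 0 0 0;0 0 0 0 0'
```

```text
t: 3.75
tool_pos: [0.5754, -0.0591, 0.1676]
orientation: [3.1, 0.509, 0.001]
force: [-1.8, 0.1, 4.6]
opening: 0.0003
gripper_force: 2.4
t: 4.0
tool_pos: [0.5754, -0.059, 0.1667]
orientation: [3.1, 0.509, 0.001]
force: [-2.6, -0.0, 5.2]
opening: 0.0005
gripper_force: 2.6
```

```bash
python3 -m jog '0 0 0 .0015 0;0 0 0 0 0;0 0 0 0 0'; python3 -m jog '0 0 0 .001 0;0 0 0 0 0;0 0 0 0 0'
```

```text
t: 4.25
tool_pos: [0.5755, -0.0591, 0.1664]
orientation: [3.1, 0.509, 0.001]
force: [-6.3, 0.6, 13.9]
opening: 0.0006
gripper_force: 7.2
t: 4.5
tool_pos: [0.5756, -0.0591, 0.1663]
orientation: [3.099, 0.51, 0.002]
force: [-10.1, 2.3, 19.6]
opening: 0.0005
gripper_force: 10.2
```

The force shows it on the hard stop, so I lift off and hold.

```bash
python3 -m jog '0 0 0 -.01 0;0 0 0 -.03 0;0 -.03 0 -.03 0;0 -.03 0 0 0;0 0 0 0 0;0 0 0 0 0;0 0 0 0 0'
python3 - <<'E'
from h import *
from plant import robot
im,K,P,T=wrist(robot,"w3");print(T.round(4))
c=robot.read_camera("side");cv2.imwrite("pics/s3.png",cv2.resize(c["color"][185:250,245:325,::-1],None,fx=6,fy=6))
E
```

```text
t: 5.08
tool_pos: [0.5191, -0.078, 0.233]
orientation: [-3.1, -0.509, -0.001]
force: [0.3, -0.4, -0.1]
opening: 0.0002
gripper_force: 0.0
[[ 9.475e-01  3.196e-01  4.000e-04  5.191e-01]
 [ 3.196e-01 -9.475e-01  1.000e-04 -7.800e-02]
 [ 5.000e-04  0.000e+00 -1.000e+00  2.330e-01]
 [ 0.000e+00  0.000e+00  0.000e+00  1.000e+00]]
```

View pics/w3.png

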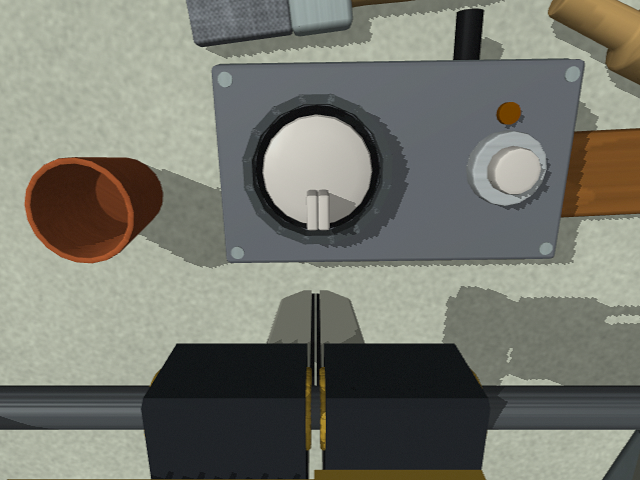

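The wrist view shows the dome circle at (318,170), about 111 px wide and sunk in its collar. The tab is at (318,209) and still points to the box's -x.

```bash
python3 - <<'E'
from h import *
w=np.load("w3.npz");K,P,T=w["K"],w["P"],w["T"]
for z in(.0815,.0895):
    l,r=onz(K,P,(263,170),z),onz(K,P,(373.5,170),z);print(z,"diam",np.linalg.norm(l-r).round(4),((l+r)/2).round(4))
d=onz(K,P,(318.3,170),.083);t=onz(K,P,(318,207),.103);a=np.array([.568,-.0626,.083])
for n,p in(("dome",d),("tab",t),("axis",a)):print(n,p.round(4),"tool",(T[:3,:3].T@(p-T[:3,3])).round(4))
for u in((306,190),(330,190),(306,230),(330,230)):print(u,(T[:3,:3].T@(onz(K,P,u,.103)-T[:3,3])).round(4))
E
```

```text
0.0815 diam 0.0613 [ 0.5687 -0.0626  0.0815]
0.0895 diam 0.0592 [ 0.5696 -0.0622  0.0895]
dome [ 0.5689 -0.0626  0.083 ] tool [0.0521 0.0013 0.15  ]
tab [ 0.5532 -0.0676  0.103 ] tool [0.0356 0.001  0.13  ]
axis [ 0.568  -0.0626  0.083 ] tool [0.0512 0.001  0.15  ]
(306, 190) [ 0.0444 -0.0051  0.13  ]
(330, 190) [0.0444 0.0071 0.13  ]
(306, 230) [ 0.0233 -0.0052  0.13  ]
(330, 230) [0.0233 0.0074 0.13  ]
```

```bash
python3 -m jog '0 .013 .0155 0 0;0 .014 .015 0 0;0 0 0 0 0;0 0 0 .02 0;0 0 0 .02 0;0 0 0 .013 0;0 0 0 0 0;0 0 0 0 0'
python3 - <<'E'
from h import *
from plant import robot
im,K,P,T=wrist(robot,"w4");print(T[:3,3].round(4),(T[:3,:3].T@(np.array([.568,-.0626,.096])-T[:3,3])).round(4))
E
```

```text
t: 5.85
tool_pos: [0.5536, -0.0978, 0.1791]
orientation: [-3.099, -0.51, 0.004]
force: [0.2, -0.3, -0.2]
opening: 0.0003
gripper_force: 0.0
[ 0.5536 -0.0978  0.1791] [ 0.0252 -0.0286  0.0831]
```

View pics/w4.png

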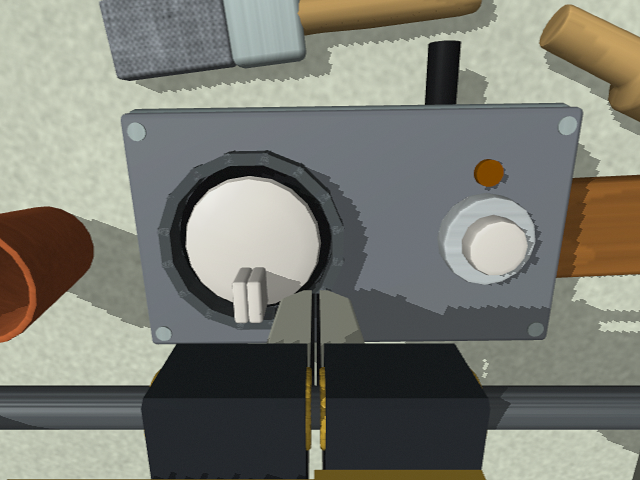

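The fingertips at (316,295) taper narrower than expected, leaving a wider gap to the tab at (248,295). I approach the tab while watching the force.

```bash
python3 -m jog '0 0 -.006 0 0;0 0 -.005 0 0;0 0 0 0 0;0 0 0 0 0' | egrep 'pos|force:'; for i in 1; do python3 -m jog '0 0 -.003 0 0;0 0 0 0 0;0 0 0 0 0'| egrep 'pos|force:'; done;  python3 -m jog '0 0 -.003 0 0;0 0 0 0 0;0 0 0 0 0'| egrep 'pos|force:'; python3 -m jog '0 0 -.003 0 0;0 0 0 0 0;0 0 0 0 0'| egrep 'pos|force:'
```

```text
tool_pos: [0.551, -0.0875, 0.1811]
force: [0.3, -0.5, 0.1]
gripper_force: 0.0
tool_pos: [0.5499, -0.0853, 0.1807]
force: [-1.1, -2.6, 2.5]
gripper_force: 1.6
tool_pos: [0.5487, -0.0824, 0.1805]
force: [-1.9, -4.3, 3.6]
gripper_force: 2.7
tool_pos: [0.5477, -0.0795, 0.1803]
force: [-1.7, -3.7, 4.9]
gripper_force: 3.0
```

```bash
python3 -m jog '0 0 -.003 0 0;0 0 0 0 0;0 0 0 0 0'| egrep 'pos|force:'; python3 -m jog '0 0 -.002 0 0;0 0 0 0 0;0 0 0 0 0'| egrep 'pos|force:'
python3 - <<'E'
from h import *
from plant import robot
im,K,P,T=wrist(robot,"w5");print((T[:3,:3].T@(np.array([.568,-.0626,.096])-T[:3,3])).round(4))
E
```

```text
tool_pos: [0.547, -0.0766, 0.1804]
force: [-0.5, -4.7, 4.5]
gripper_force: 3.1
tool_pos: [0.5465, -0.0748, 0.1804]
force: [0.2, -4.6, 3.2]
gripper_force: 3.0
[ 0.0243 -0.0047  0.0844]
```

View pics/w5.png

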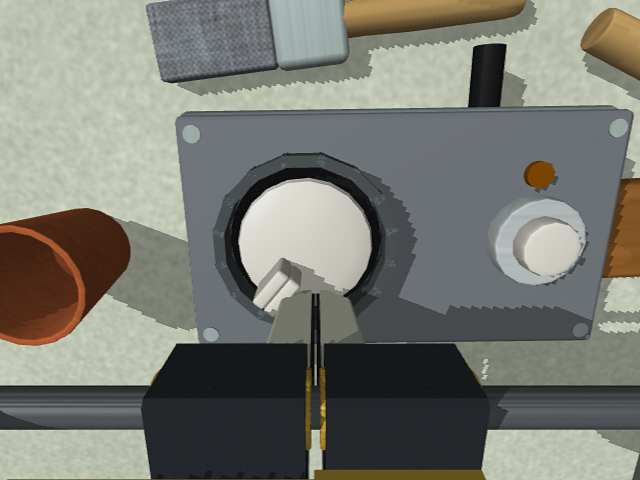

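The tab is turned about 40° clockwise, with its top at (277,285), pushed on one side only. I push a little further, then back off and check that the head has popped up.

```bash
python3 -m jog '0 0 -.002 0 0;0 0 0 0 0;0 0 0 0 0'| egrep 'pos|force:'; python3 -m jog '0 0 .006 0 0;0 0 .008 0 0;0 0 .008 0 0;0 0 .006 0 0;0 0 0 0 0;0 0 0 -.03 0;0 0 0 -.023 0;0 -.027 -.0305 0 0;0 0 0 0 0;0 0 0 0 0'
python3 - <<'E'
from h import *
from plant import robot
im,K,P,T=wrist(robot,"w6");print(T.round(4)[:3,3])
E
```

```text
tool_pos: [0.5459, -0.0729, 0.1805]
force: [0.8, -5.5, 4.1]
gripper_force: 2.9
t: 8.62
tool_pos: [0.5175, -0.078, 0.2321]
orientation: [-3.098, -0.51, 0.003]
force: [0.2, 0.5, 0.2]
opening: 0.0005
gripper_force: 0.0
[ 0.5175 -0.078   0.2321]
```

View pics/w6.png

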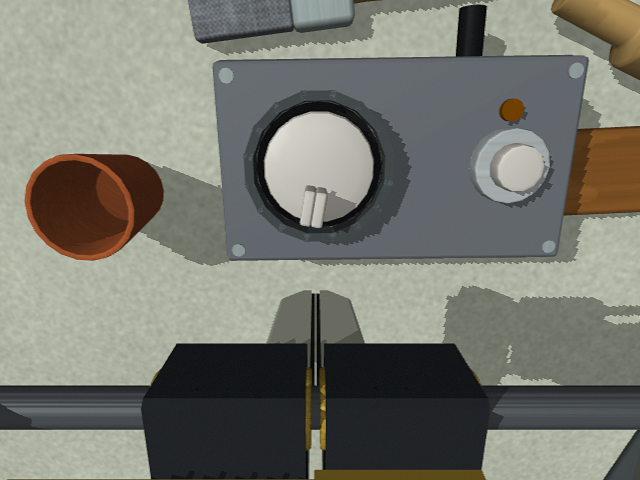

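The tab at (314,207) is nearly back but still slightly turned, and the dome is still about 110 px wide, so it may not have popped. I'll measure that over time.

```bash
cat >>h.py <<'E'
def dome(im,K,P,box=(250,85,390,240)):
    x0,y0,x1,y1=box
    m=white(im[y0:y1,x0:x1],120);N,l,s,ce=cv2.connectedComponentsWithStats(m)
    i=1+s[1:,4].argmax();return s[i]+[x0,y0,0,0,0],(ce[i]+[x0,y0]).round(1)
E
python3 -m jog '0 0 0 0 0;0 0 0 0 0;0 0 0 0 0;0 0 0 0 0;0 0 0 0 0;0 0 0 0 0'|egrep 'pos|t:'
python3 - <<'E'
from h import *
from plant import robot
wrist(robot,"w7")
for n in("w3","w6","w7"):
    w=np.load(n+".npz");print(n,*dome(w["color"],w["K"],w["P"]),"H",w["T"][2,3].round(4))
c=robot.read_camera("scene")["color"];np.save("scene7.npy",c)
for im in(np.load("scene0.npz")["color"],c):print("scene",*dome(im,0,0,(285,262,335,305)))
c=robot.read_camera("side")["color"]
for im in(np.load("side0.npz")["color"],c):print("side",*dome(im,0,0,(262,203,308,235)))
w=np.load("w7.npz")["color"][85:240,245:395,::-1];a=[cv2.resize(i,(380,380)) for i in(w,c[195:245,260:310,::-1])];cv2.imwrite("pics/w7c.png",np.hstack(a))
E
```

```text
t: 9.17
tool_pos: [0.5193, -0.0791, 0.2331]
w3 [ 263  115  109  115 8675] [315.3 167.5] H 0.233
w6 [ 264  112  109  116 8727] [316.9 163.9] H 0.2321
w7 [ 261  115  108  115 8598] [313.4 166.7] H 0.2331
scene [294 268  33  30 618] [311.1 284.1]
scene [294 269  33  31 633] [310.9 286.9]
side [275 209  22  17 271] [285.9 217.8]
side [275 212  22  16 263] [285.7 220.1]
```

Both cameras still show the head about 3 px (8 mm) low. The upward force on the finger shows that friction held the head down while it was turned, so it latched again on the way back. I repeat the turn, raising the finger while the head is turned so it can rise.

```bash
python3 -m jog '0 .0135 .0155 0 0;0 .0135 .015 0 0;0 0 0 0 0;0 0 0 .02 0;0 0 0 .02 0;0 0 0 .013 0;0 0 0 0 0;0 0 0 0 0'|egrep 'pos|force:'
python3 -m jog '0 0 -.006 0 0;0 0 -.005 0 0;0 0 -.003 0 0;0 0 -.003 0 0;0 0 -.003 0 0;0 0 -.003 0 0;0 0 -.002 0 0;0 0 -.002 0 0;0 0 0 0 0;0 0 0 0 0' | egrep 'pos|force:'
python3 -m jog '0 0 0 -.002 0;0 0 0 -.002 0;0 0 0 0 0' | egrep 'pos|force:'
python3 -m jog '0 0 0 -.002 0;0 0 0 -.002 0;0 0 0 0 0;0 0 0 0 0' | egrep 'pos|force:'
python3 - <<'E'
from h import *
from plant import robot
im,K,P,T=wrist(robot,"w8");print((T[:3,:3].T@(np.array([.568,-.0626,.096])-T[:3,3])).round(4))
c=robot.read_camera("scene")["color"];print("scene",*dome(c,0,0,(285,262,335,305)))
c=robot.read_camera("side")["color"];print("side",*dome(c,0,0,(262,203,308,235)))
E
```

```text
tool_pos: [0.5537, -0.0989, 0.1794]
force: [-0.1, -0.2, 0.5]
gripper_force: 0.0
tool_pos: [0.5465, -0.0741, 0.1812]
force: [0.9, -5.3, 4.7]
gripper_force: 2.8
tool_pos: [0.5465, -0.0742, 0.1853]
force: [1.8, -5.1, 3.7]
gripper_force: 2.6
tool_pos: [0.5457, -0.0739, 0.1882]
force: [-0.3, -4.3, 2.4]
gripper_force: 2.4
[ 0.0247 -0.0036  0.0922]
scene [294 262  33  36 641] [311.3 284.2]
side [275 203  28  23 271] [286.  217.1]
```

```bash
python3 -m jog '0 0 0 -.002 0;0 0 0 -.002 0;0 0 0 0 0;0 0 0 0 0' | egrep 'pos|force:'
python3 -m jog '0 0 .004 0 0;0 0 .006 0 0;0 0 .008 0 0;0 0 .008 0 0;0 0 0 0 0;0 0 0 -.03 0;0 0 0 -.015 0;0 -.027 -.026 0 0;0 0 0 0 0;0 0 0 0 0'
python3 -m jog '0 -.02 0 -.02 0;0 0 0 0 0;0 0 0 0 0;0 0 0 0 0;0 0 0 0 0;0 0 0 0 0'|grep pos
python3 - <<'E'
from h import *
from plant import robot
im,K,P,T=wrist(robot,"w9")
a=np.array([.568,-.0626,.0935]);print(T[:3,3])
c=robot.read_camera("scene")["color"];print("scene",*dome(c,0,0,(285,262,335,305)))
d=robot.read_camera("side")["color"];print("side",*dome(d,0,0,(262,203,308,235)))
f=lambda i:cv2.resize(i[:,:,::-1],(400,400),interpolation=2)
g=np.vstack([np.hstack([f(im[60:260,220:420]),f(c[255:315,280:340])])])
cv2.imwrite("pics/fin.png",g)
E
```

```text
tool_pos: [0.5457, -0.0736, 0.1922]
force: [-1.9, -4.3, 2.4]
gripper_force: 2.3
t: 12.72
tool_pos: [0.5188, -0.0816, 0.2362]
orientation: [-3.099, -0.51, 0.003]
force: [0.7, 0.4, -0.1]
opening: 0.0003
gripper_force: 0.0
tool_pos: [0.5015, -0.0886, 0.2565]
[ 0.50152108 -0.08860073  0.25646695]
scene [294 267  33  31 646] [310.8 284.1]
side [275 209  22  17 272] [285.8 217.8]
```

View pics/fin.png

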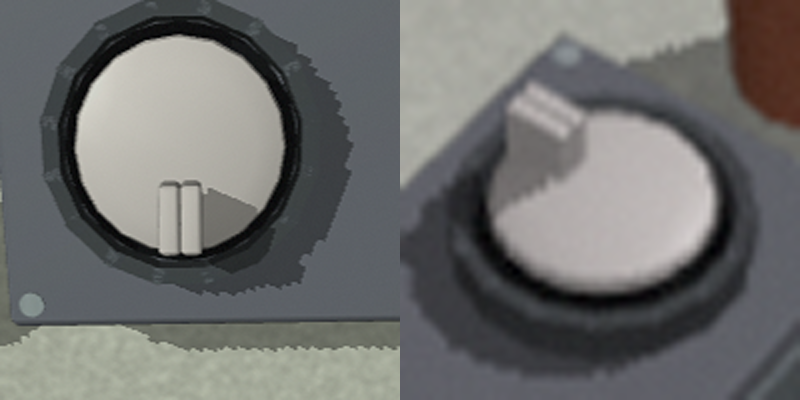

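The crops show the tab straight again at (180,218) and the head raised in its collar. Both camera centroids equal the unpressed start values, so I hand it in.

```bash
python3 -c "
from plant import robot
print(robot.close_job())"
```

```text
the job is handed in; nothing more can be done
None
```

The stop button latched when pressed and stayed in by itself, then released on the second clockwise turn (the first re-latched) and, by the camera images, sits popped up and sprung back; the job is handed in, its verdict not shown.

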